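# Roof two little stone house models

## Robot

A 6-joint arm with a two-finger parallel gripper is mounted at the origin on the work surface. World frame = base frame: x ahead of the robot, y to its left, z up, the work surface at z = 0. Lengths are in m, angles in degrees, forces in N, time in s.
With the tool pointing down it reaches from about 0.375 to 0.975 m from the base axis. Payload 3.8 kg.
Tool frame: the origin (TCP) lies at the very end of the fingers, on their centre line; the grasp point (between the pads) lies 19 mm behind it; z points along the fingers, y is the line along which they close (so a half turn about z gives the same grasp; the last joint's range is limited). The gripper opens to 88 mm and grips with 3 to 60 N. Pads are 18 mm wide; open, the fingers measure 123 mm over their backs; the gripper's body (75 mm by 187 mm) begins 45 mm behind the grasp point.
Start: joints at [-71.9, 15.12, 91.902, -0, 72.978, -2.114], TCP at [0.233, -0.633, 0.239] pointing down, gripper open.
Joint ranges: [-150.88, 150.88], [-54.13, 125.18], [17.81, 147.31], [-75.09, 255.09], [0, 152.58], [-146.25, 146.25]. Speed limits (degrees/s): [147.25, 147.25, 180, 180, 180, 180].

## Interface

Orientations are given as a 3x3 rotation matrix whose columns are the frame's x, y, z axes.
In Python, from station import arm gives the robot as it stands.
- The arm moves only by the tool jog_arm, never from a script. Its argument "plan" is a list of rows, each a list of 5 numbers: the closure, from -1 (fully open) to 1 (shut), then the shift along the tool's x, y, z in shares of 600 mm (1.0 is 600 mm), then the turn about the tool's z in shares of 180 degrees (1.0 is 180 degrees). A call has 1 to 20 rows; each row is the pose to reach, as a shift and turn from the pose commanded when the call began, along the tool's axes at that moment; what a row does not reach only later rows make up. A row lasts 1/8 s, in which the tool goes at most 62.5 mm and 10.7 degrees, less where a joint would pass 70% of its speed; a pose out of reach is approached as far as the arm can. A call with a gripper value outside its range is refused whole. The fingers move at their own pace and stop on an object; "grip_force" is the grip in N (left out, the last holds). Time passes only in rows, so rows that repeat a pose let the fingers close. It gives the time, the measured TCP pose, the force, the opening and the grip force at its end, in the units of the state.
- arm.read_state(): the state, without advancing time (a new reading comes with each control period).
- arm.read_camera(name): name is "scene" or "top"; returns the picture (420x560x3 uint8, red, green, blue); there is no depth.
- arm.camera_info(name): a dict with "fx", "fy", "cx", "cy" (pixels), "eye" and "rotation" of the camera in the world. Camera axes: x right, y up, looking along -z (the intrinsics and any distortion apply to the point x, -y, -z); pixel columns grow to the right and rows downward; lengths in m; the calibration is good to about 2 mm. A picture is of the moment at which its call begins. camera_info takes no time and is no camera call.
- arm.sign_off(): hands the job in; it is judged then, once.
The state is a dict: "clock": time; "joint_positions": joint angles; "dq": joint speeds; "effort": joint torques, N m; "ee_pos": TCP position; "ee_rot": TCP orientation; "wrist_force": force on the tool from outside, world axes, zero at the start; "ft_torque": the same for the moment, N m; "width": finger opening in m; "finger_force": force on a finger pad.
Only numpy, scipy, OpenCV 4.12 (cv2) and the standard library are available. Lean on these libraries where they do the work, as an engineer would, in place of code of your own. Each camera call takes 0.05 s, during which the arm holds its last target. There are 200 camera calls.

## Task

Roof the two unfinished stone models. On the round walls build the cone from the bottom up, one stone at a time: the broad round course, then the middle one, then the small one, and last the pinnacle with its ball on top, each upright and centred on the one below. Lay the flat oblong slab on the oblong walls, centred and square with them (before, after or in between), and leave the finished little model and the tub of filler where they stand.

Things in the scene. Friction and masses are not known exactly. Their poses are not given: they have to be found in the camera images.
- broad_course: Loose pale-limestone roof course, a round solid stone of two concentric steps: lower step 68 mm diameter and 18 mm high, upper step 62 mm diameter and 12 mm high, 30 mm high in all, flat top and underside; 220 g. Starts upright on the table. Origin at the centre of its underside, z up. The largest of three alike.
- middle_course: Loose pale-limestone roof course, a round solid stone of two concentric steps: lower step 54 mm diameter and 18 mm high, upper step 48 mm diameter and 12 mm high, 30 mm high in all, flat top and underside; 140 g. Starts upright on the table. Origin at the centre of its underside, z up. The middle-sized of three alike.
- small_course: Loose pale-limestone roof course, a round solid stone of two concentric steps: lower step 40 mm diameter and 18 mm high, upper step 34 mm diameter and 12 mm high, 30 mm high in all, flat top and underside; 75 g. Starts upright on the table. Origin at the centre of its underside, z up. The smallest of three alike.
- pinnacle: Loose pale-limestone finial: a round foot 30 mm in diameter and 18 mm high, a short narrowing neck, and a ball 22 mm in diameter on top; 47 mm high in all; 45 g. Starts upright on the table. Origin at the centre of its underside, z up.
- roof_slab: Loose flat oblong slab of pale limestone, 90 mm (its x axis) by 60 mm (its y axis) by 14 mm thick, 170 g, lying flat on the table. Origin at the centre of its underside, z up.
- round_walls: Fixed round wall of pale masonry with a small dark door at its foot, on a dark slate board 122 mm square and 5 mm thick. The wall is 96 mm in outer and 48 mm in inner diameter, open in the middle, with a flat level top 55 mm above the table. Origin on its axis at table height, z up.
- oblong_walls: Fixed oblong walls of pale masonry, open at the top, on a dark slate board 116 by 90 mm and 5 mm thick. The walls measure 82 mm (x axis) by 54 mm (y axis) outside and are 9 mm thick; their flat level top is 50 mm above the table. Origin at the centre of the walls at table height, z up.
- finished_model: Bystander, loose: a finished house model with a square pale body 54 mm wide and a dark stepped cone roof, 61 mm high, 250 g. Origin at the centre of its underside, z up. Leave it alone.
- tub: Bystander, loose: an open white plastic tub of grey filler with a black and yellow band, 84 mm in diameter and 72 mm high, 450 g. Origin at the centre of its underside, z up. Leave it alone.
Mind the look-alikes: they are no part of the job. Leave any red or yellow look-alike of the broad_course alone.

How it is judged:
By the outcome, as a careful person would: the job done as asked, in the order asked, and still so for the second after the job is handed in, with the robot touching nothing.
It also fails if it takes over 122 s, if anything falls off the work surface, if the arm or the gripper's body presses on something with over 40 N, if the wrist force passes 120 N, or if a joint passes its speed limit or range.

## Working session

There is one attempt and no reset: what is moved stays moved. The work goes in short steps, Python scripts to look and compute and a tool call to move; the robot and the scene stay as the last step left them, time stands still between calls to the robot, and variables do not carry over. Pictures are saved under pics/ and viewed, at most 14 in all, crops included, and the job is handed in when it is done.

Besides the shell and the picture viewer there is one more tool, called after "Call:" by a JSON object that holds its "op" and its "data", one argument or row to a line. jog_arm: Moves the arm, as the interface text tells. Its arguments: {"type":"object","properties":{"plan":{"type":"array","items":{"type":"array","items":{"type":"number"}}},"grip_force":{"type":"number"}},"required":["plan"]}

```bash
mkdir -p pics; python3 - <<'E'
from station import arm
import cv2
for n in("scene","top"):
    i=arm.read_camera(n);cv2.imwrite(f"pics/{n}0.png",i[:,:,::-1]);c=arm.camera_info(n);print(n,c)
s=arm.read_state();print(s['clock'],s['ee_pos'],s['ee_rot'],s['width'])
E
```

```text
scene {'fx': 411.3577721777488, 'fy': 411.3577721777488, 'cx': 284.95907306280714, 'cy': 207.00020565814458, 'eye': array([1.18457615, 0.38606736, 0.55073691]), 'rotation': array([[-0.52309941, -0.50058227,  0.68977127],
       [ 0.85223948, -0.30019728,  0.42845006],
       [-0.00740704,  0.81197228,  0.583649  ]])}
top {'fx': 423.0441292063082, 'fy': 423.0441292063082, 'cx': 277.16814591479476, 'cy': 210.3306266324866, 'eye': array([0.34533104, 0.00482436, 1.17473104]), 'rotation': array([[-0.01746162,  0.98093015, -0.19357463],
       [-0.99981646, -0.01560422,  0.01111596],
       [ 0.0078834 ,  0.1937332 ,  0.98102258]])}
0.1 [ 0.23302463 -0.63282253  0.23752361] [[ 9.38418036e-01  3.45501368e-01 -6.27663130e-04]
 [ 3.45501931e-01 -9.38416075e-01  1.91982278e-03]
 [ 7.42922264e-05 -2.01845514e-03 -9.99997960e-01]] 0.08815323319888016
```

View pics/scene0.png

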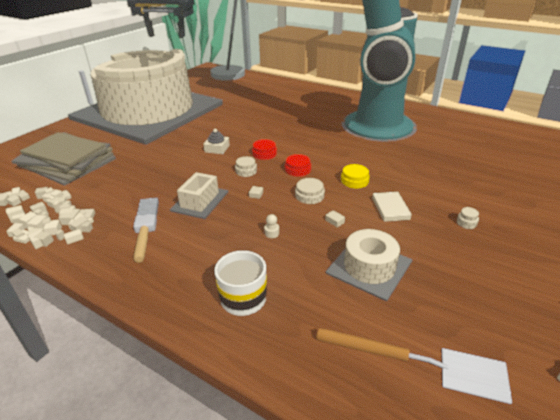

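View pics/top0.png

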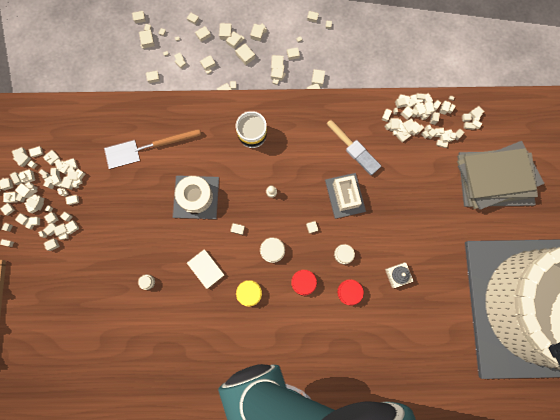

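```bash
cat > h.py <<'E'
import numpy as np,cv2
from station import arm
def ray(n,uv,z):
    c=arm.camera_info(n);d=c['rotation']@np.array([(uv[0]-c['cx'])/c['fx'],-(uv[1]-c['cy'])/c['fy'],-1])
    return (c['eye']+d*(z-c['eye'][2])/d[2])[:2]
def pale(i):
    h=cv2.cvtColor(i,cv2.COLOR_RGB2HSV);return ((h[...,2]>110)&(h[...,1]<95)).astype(np.uint8)
def blobs(m,lo=40,hi=4000):
    for c in cv2.findContours(m,cv2.RETR_EXTERNAL,cv2.CHAIN_APPROX_NONE)[0]:
        a=cv2.contourArea(c)
        if lo<a<hi:
            hu=cv2.convexHull(c);M=cv2.moments(hu);yield a,np.array([M['m10']/M['m00'],M['m01']/M['m00']]),c
E
python3 - <<'E'
from h import *
i=cv2.imread("pics/top0.png")[:,:,::-1].copy();s=cv2.imread("pics/scene0.png")[:,:,::-1].copy()
for n,im,(x0,y0,x1,y1) in(("top",i,(120,110,420,310)),("scene",s,(150,120,500,320))):
    m=pale(im);z=np.zeros_like(m);z[y0:y1,x0:x1]=m[y0:y1,x0:x1]
    h=cv2.cvtColor(im,cv2.COLOR_RGB2HSV);print(n)
    big=cv2.resize(im[y0:y1,x0:x1],None,fx=2.28,fy=2.28,interpolation=cv2.INTER_CUBIC)[:,:,::-1].copy()
    for a,c,k in blobs(z):
        print(a,c.round(1),cv2.boundingRect(k),"z15",ray(n,c,.015).round(4),"z27",ray(n,c,.027).round(4))
        cv2.drawContours(big,[((k-[x0,y0]+.5)*2.28-.5).astype(int)],-1,(255,0,255),1)
    cv2.imwrite(f"pics/{n}c.png",big)
E
```

```text
top
181.5 [145.9 281.7] (138, 274, 17, 16) z15 [0.3836 0.3493] z27 [0.3832 0.3458]
383.0 [398.8 274.8] (385, 262, 28, 26) z15 [ 0.3901 -0.3358] z27 [ 0.3897 -0.3323]
733.5 [205.2 268.7] (187, 250, 38, 39) z15 [0.4157 0.19  ] z27 [0.4149 0.188 ]
300.0 [344.  253.9] (334, 244, 21, 21) z15 [ 0.4496 -0.1895] z27 [ 0.4485 -0.1875]
466.5 [272.1 249.8] (260, 238, 25, 25) z15 [0.464  0.0075] z27 [0.4627 0.0074]
99.5 [237.1 228.5] (230, 223, 15, 12) z15 [0.5246 0.1035] z27 [0.5227 0.1024]
87.0 [311.8 226.6] (306, 221, 12, 12) z15 [ 0.5266 -0.1035] z27 [ 0.5248 -0.1024]
89.0 [271.  191.3] (266, 185, 11, 13) z15 [0.6292 0.008 ] z27 [0.6263 0.008 ]
1395.5 [193.  195.2] (172, 176, 47, 42) z15 [0.6213 0.2273] z27 [0.6184 0.225 ]
1025.0 [343.3 194. ] (325, 173, 37, 45) z15 [ 0.618  -0.1956] z27 [ 0.6152 -0.1935]
528.5 [362.9 157. ] (346, 140, 35, 35) z15 [ 0.7263 -0.257 ] z27 [ 0.7223 -0.2543]
391.0 [132.9 151. ] (120, 140, 33, 26) z15 [0.7541 0.4021] z27 [0.7499 0.398 ]
722.5 [250.7 125.9] (235, 111, 32, 31) z15 [0.8256 0.0642] z27 [0.8207 0.0636]
657.0 [401.9 123.1] (382, 110, 38, 32) z15 [ 0.828
[... 547 characters left out ...]
35) z15 [ 0.718  -0.2442] z27 [ 0.7284 -0.2301]
796.5 [391.2 206. ] (372, 191, 40, 31) z15 [0.4263 0.1942] z27 [0.4432 0.1985]
123.5 [255.6 191.9] (249, 186, 14, 13) z15 [ 0.5349 -0.0985] z27 [ 0.5495 -0.0876]
608.5 [309.6 190.4] (295, 178, 30, 26) z15 [0.4645 0.0076] z27 [0.4806 0.016 ]
1499.5 [198.6 195.3] (170, 172, 58, 47) z15 [ 0.6151 -0.2042] z27 [ 0.6279 -0.191 ]
344.5 [245.6 166.1] (235, 156, 22, 21) z15 [ 0.4493 -0.1898] z27 [ 0.4657 -0.1769]
295.0 [216.1 142.4] (203, 128, 27, 26) z15 [ 0.3825 -0.3422] z27 [ 0.4005 -0.3259]
865.5 [382.2 129.5] (345, 120, 72, 22) z15 [0.0601 0.0347] z27 [0.0853 0.0425]
262.5 [161.2 125.6] (150, 120, 33, 17) z15 [ 0.3807 -0.5612] z27 [ 0.3987 -0.54  ]
```

View pics/topc.png

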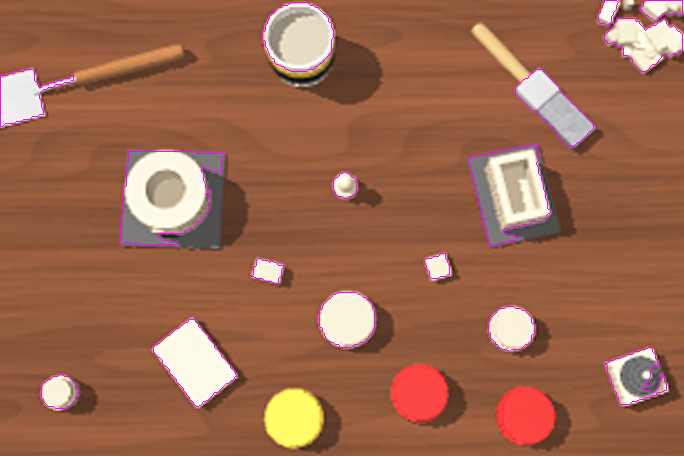

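View pics/scenec.png

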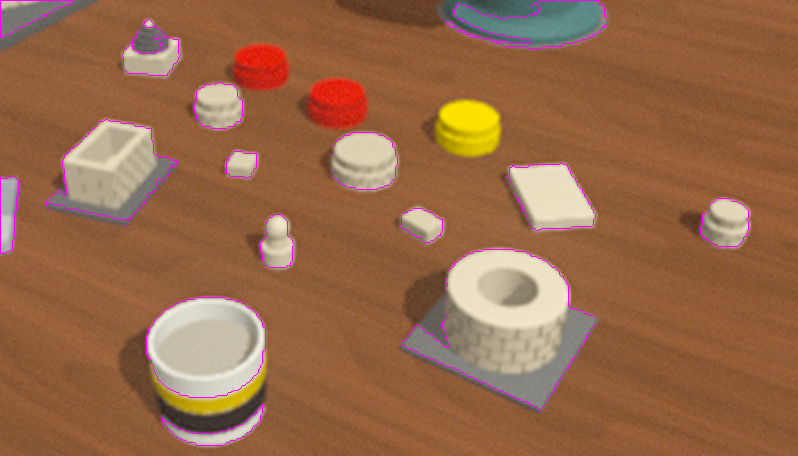

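```bash
python3 - <<'E'
from h import *
def w(n,k,z): return np.array([ray(n,p,z) for p in k.reshape(-1,2)])
for n in("top","scene"):
  im=cv2.imread(f"pics/{n}0.png")[:,:,::-1].copy();F=4
  B=cv2.resize(im,None,fx=F,fy=F,interpolation=cv2.INTER_CUBIC);h=cv2.cvtColor(B,cv2.COLOR_RGB2HSV)
  rois=dict(round=(168,170,224,222,.055),oblong=(322,168,368,220,.05),slab=(184,246,228,292,.014)) if n=="top" else dict(round=(326,225,415,300,.055),oblong=(168,168,230,218,.05),slab=(370,186,414,224,.014))
  for o,(x0,y0,x1,y1,z) in rois.items():
    R=h[y0*F:y1*F,x0*F:x1*F]
    for V in((200,220) if n=="top" else (175,190)):
      m=((R[...,2]>V)&(R[...,1]<90)).astype(np.uint8)
      c=max(cv2.findContours(m,0,1)[0],key=cv2.contourArea).reshape(-1,2)
      p=w(n,(c+.5)/F-.5+[x0,y0],z)
      if o=="round": e=cv2.fitEllipse((cv2.convexHull((p*1e4).astype(np.float32))))
      else: e=cv2.minAreaRect((p*1e4).astype(np.float32))
      print(n,o,V,np.round(np.array(e[0])/1e4,4),np.round(np.array(e[1])/1e4,4),round(e[2],1))
      hol=255*(((R[...,2]<=V)).astype(np.uint8))
    # board (slate)
    if o!="slab":
      m=((R[...,1]<95)).astype(np.uint8);c=max(cv2.findContours(m,0,1)[0],key=cv2.contourArea).reshape(-1,2)
      p=w(n,(c+.5)/F-.5+[x0,y0],.005);hu=cv2.convexHull((p*1e4).astype(np.float32)).reshape(-1,2)
      q=cv2.approxPolyN(hu,4) if hasattr(cv2,'approxPolyN') else hu
      print(" board",np.round(q.reshape(-1,2)/10).tolist())
E
```

```text
top round 200 [0.6182 0.2229] [0.095 0.1  ] 80.9
top round 220 [0.6183 0.2229] [0.0939 0.0986] 77.7
 board [[560.0, 287.0], [554.0, 163.0], [678.0, 157.0], [685.0, 281.0]]
top oblong 200 [ 0.6152 -0.1987] [0.0874 0.0629] 11.9
top oblong 220 [ 0.6164 -0.1995] [0.0844 0.0595] 11.6
 board [[666.0, -145.0], [550.0, -168.0], [569.0, -259.0], [685.0, -235.0]]Traceback (most recent call last):
  File "<stdin>", line 12, in <module>
  File "<stdin>", line 2, in w
  File "h.py", line 4, in ray
    c=arm.camera_info(n);d=c['rotation']@np.array([(uv[0]-c['cx'])/c['fx'],-(uv[1]-c['cy'])/c['fy'],-1])
ValueError: time passes only in moves, steps and waits
```

```bash
python3 - <<'E'
import re
s=open('h.py').read().replace("def ray(n,uv,z):\n    c=arm.camera_info(n);","I={n:arm.camera_info(n) for n in('top','scene')}\ndef ray(n,uv,z):\n    c=I[n];")
open('h.py','w').write(s)
E
python3 - <<'E'
from h import *
def w(n,k,z): return np.array([ray(n,p,z) for p in k.reshape(-1,2)])
for n in("top","scene"):
  im=cv2.imread(f"pics/{n}0.png")[:,:,::-1].copy();F=4
  B=cv2.resize(im,None,fx=F,fy=F,interpolation=cv2.INTER_CUBIC);h=cv2.cvtColor(B,cv2.COLOR_RGB2HSV)
  rois=dict(slab=(184,246,228,292,.014)) if n=="top" else dict(round=(326,225,415,300,.055),oblong=(168,168,230,218,.05),slab=(370,186,414,224,.014))
  for o,(x0,y0,x1,y1,z) in rois.items():
    R=h[y0*F:y1*F,x0*F:x1*F]
    for V in((190,220) if n=="top" else (180,195,205)):
      m=((R[...,2]>V)&(R[...,1]<90)).astype(np.uint8)
      c=max(cv2.findContours(m,0,1)[0],key=cv2.contourArea).reshape(-1,2)
      p=w(n,(c+.5)/F-.5+[x0,y0],z);hu=cv2.convexHull((p*1e4).astype(np.float32))
      e=cv2.fitEllipse(hu) if o=="round" else cv2.minAreaRect(hu)
      print(n,o,V,np.round(np.array(e[0])/1e4,4),np.round(np.array(e[1])/1e4,4),round(e[2],1))
    if o!="slab":
      m=((R[...,1]<95)).astype(np.uint8);c=max(cv2.findContours(m,0,1)[0],key=cv2.contourArea).reshape(-1,2)
      p=w(n,(c+.5)/F-.5+[x0,y0],.005);hu=cv2.convexHull((p*1e4).astype(np.float32))
      print(" board",np.round(cv2.boxPoints(cv2.minAreaRect(hu))/10).tolist())
E
```

```text
top slab 190 [0.4165 0.1913] [0.0914 0.0615] 38.0
top slab 220 [0.4163 0.1912] [0.09   0.0606] 38.0
scene round 180 [0.6375 0.2294] [0.0998 0.145 ] 111.0
scene round 195 [0.6285 0.2309] [0.0958 0.1297] 133.2
scene round 205 [0.6194 0.2224] [0.0938 0.0973] 138.8
 board [[505.0, 154.0], [680.0, 145.0], [686.0, 281.0], [511.0, 289.0]]
scene oblong 180 [ 0.6355 -0.1817] [0.1339 0.0903] 11.8
scene oblong 195 [ 0.6163 -0.2001] [0.0858 0.06  ] 11.4
scene oblong 205 [ 0.6162 -0.2018] [0.0831 0.0557] 12.0
 board [[499.0, -177.0], [524.0, -297.0], [693.0, -262.0], [668.0, -142.0]]
scene slab 180 [0.4204 0.1943] [0.1099 0.0645] 35.7
scene slab 195 [0.4203 0.1944] [0.106  0.0618] 36.6
scene slab 205 [0.4164 0.1914] [0.0952 0.0596] 37.5
```

```bash
cat >> h.py <<'E'
def go(*ts):
    s=arm.read_state();R=np.array(s['ee_rot']);p=np.array(s['ee_pos']);th=np.degrees(np.arctan2(R[1,0],R[0,0]))
    print("t%.1f"%s['clock'],"pos",(p*1e3).round(1),"th%.2f"%th,"q6 %.0f"%s['joint_positions'][5],"w%.1f"%(s['width']*1e3),"ff",np.round(s['finger_force'],1),"F",np.round(s['wrist_force'],1))
    for x,y,z,t in ts: print("shift",(R.T@(np.array([x,y,z])-p)*1e3).round(1),"turn %.1f"%((th-t+180)%360-180))
E
python3 -c "
from h import *
go((.464,.0075,.12,0),(.464,.0075,.003,0))"
```

```text
t0.1 pos [ 233.  -632.8  237.5] th20.21 q6 -2 w88.2 ff 0.0 F [-0.6  0.5  0.2]
shift [ 438.  -520.8  118.6] turn 20.2
shift [ 438.  -520.6  235.6] turn 20.2
```

Units first: shifts go in shares of 600 mm and turns go in shares of 180 degrees. So -521 mm / 600 = -0.8683, 438 mm / 600 = 0.73, 20.2 degrees / 180 = 0.1122.

Call:
{"op": "jog_arm", "data": {
  "plan": [
    [-1, 0.73, -0.8683, 0.1967, 0.1122],
    [-1, 0.73, -0.8683, 0.1967, 0.1122],
    [-1, 0.73, -0.8683, 0.1967, 0.1122],
    [-1, 0.73, -0.8683, 0.1967, 0.1122],
    [-1, 0.73, -0.8683, 0.1967, 0.1122],
    [-1, 0.73, -0.8683, 0.1967, 0.1122],
    [-1, 0.73, -0.8683, 0.1967, 0.1122],
    [-1, 0.73, -0.8683, 0.1967, 0.1122],
    [-1, 0.73, -0.8683, 0.1967, 0.1122],
    [-1, 0.73, -0.8683, 0.1967, 0.1122],
    [-1, 0.73, -0.8683, 0.1967, 0.1122],
    [-1, 0.73, -0.8683, 0.1967, 0.1122],
    [-1, 0.73, -0.8683, 0.1967, 0.1122],
    [-1, 0.73, -0.8683, 0.1967, 0.1122],
    [-1, 0.73, -0.8683, 0.1967, 0.1122],
    [-1, 0.73, -0.8683, 0.1967, 0.1122],
    [-1, 0.73, -0.8683, 0.1967, 0.1122]
  ]
}}

```text
clock: 2.22
ee_pos: [0.4642, 0.0062, 0.1209]
ee_rot: [[1.0, -0.001, 0.0], [-0.001, -1.0, -0.0], [0.0, 0.0, -1.0]]
wrist_force: [-0.0, 0.6, -0.0]
width: 0.088
finger_force: 0.0
```

```bash
python3 -c "
from h import *
go((.464,.0075,.003,0))"
```

```text
t2.2 pos [464.2   6.2 120.9] th-0.05 q6 88 w88.0 ff 0.0 F [-0.   0.6 -0. ]
shift [ -0.3  -1.3 117.9] turn -0.1
```

To row units: 117 mm / 600 = 0.195, -1.3 mm / 600 = -0.0022.

Call:
{"op": "jog_arm", "data": {
  "plan": [
    [-1, 0, -0.0022, 0.075, 0],
    [-1, 0, -0.0022, 0.1417, 0],
    [-1, 0, -0.0022, 0.18, 0],
    [-1, 0, -0.0022, 0.195, 0],
    [-1, 0, -0.0022, 0.195, 0],
    [1, 0, -0.0022, 0.195, 0],
    [1, 0, -0.0022, 0.195, 0],
    [1, 0, -0.0022, 0.195, 0],
    [1, 0, -0.0022, 0.195, 0],
    [1, 0, -0.0022, 0.195, 0],
    [1, 0, -0.0022, 0.195, 0],
    [1, 0, -0.0022, 0.195, 0],
    [1, 0, -0.0022, 0.195, 0]
  ],
  "grip_force": 25
}}

```text
clock: 3.85
ee_pos: [0.4654, 0.0079, 0.0048]
ee_rot: [[1.0, 0.001, 0.002], [0.001, -1.0, -0.0], [0.002, 0.0, -1.0]]
wrist_force: [-1.3, -1.9, 6.2]
width: 0.0676
finger_force: 25.0
```

```bash
python3 -c "
from h import *
go((.619,.222,.14,0),(.619,.222,.059,0))"
```

```text
t3.9 pos [465.4   7.9   4.8] th0.03 q6 88 w67.6 ff 25.0 F [-1.3 -1.9  6.2]
shift [ 154.  -214.  -134.9] turn 0.0
shift [ 153.9 -214.   -53.9] turn 0.0
```

Call:
{"op": "jog_arm", "data": {
  "plan": [
    [1, 0, 0, -0.0417, 0],
    [1, 0, 0, -0.1, 0],
    [1, 0, 0, -0.1667, 0],
    [1, 0.0667, -0.0833, -0.2267, 0],
    [1, 0.2583, -0.3567, -0.2267, 0],
    [1, 0.2583, -0.3567, -0.2267, 0],
    [1, 0.2583, -0.3567, -0.2267, 0],
    [1, 0.2583, -0.3567, -0.2267, 0],
    [1, 0.2583, -0.3567, -0.2267, 0],
    [1, 0.2583, -0.3567, -0.2267, 0],
    [1, 0.2583, -0.3567, -0.2267, 0],
    [1, 0.2583, -0.3567, -0.2267, 0]
  ]
}}

```text
clock: 5.35
ee_pos: [0.6188, 0.2212, 0.1398]
ee_rot: [[1.0, -0.001, -0.0], [-0.001, -1.0, -0.0], [-0.0, 0.0, -1.0]]
wrist_force: [-0.4, 0.5, -1.9]
width: 0.0675
finger_force: 25.0
```

```bash
python3 -c "
from h import *
go((.619,.222,.062,0))"
```

```text
t5.3 pos [618.8 221.2 139.8] th-0.05 q6 108 w67.5 ff 25.0 F [-0.4  0.5 -1.9]
shift [ 0.2 -0.8 77.8] turn -0.0
```

Lower to just above, then settle.

To row units: 79 mm / 600 = 0.1317, 77 mm / 600 = 0.1283.

Call:
{"op": "jog_arm", "data": {
  "plan": [
    [1, 0, 0, 0.0583, 0],
    [1, 0, 0, 0.1, 0],
    [1, 0, 0, 0.12, 0],
    [1, 0, 0, 0.1283, 0],
    [1, 0, 0, 0.1317, 0],
    [1, 0, 0, 0.1317, 0]
  ]
}}

```text
clock: 6.1
ee_pos: [0.6199, 0.2224, 0.0617]
ee_rot: [[1.0, 0.0, 0.002], [0.0, -1.0, 0.0], [0.002, -0.0, -1.0]]
wrist_force: [-1.1, 0.2, -2.9]
width: 0.0674
finger_force: 25.0
```

```bash
python3 -c "
from h import *
go((.619,.222,.0598,0))"
```

```text
t6.1 pos [619.9 222.4  61.7] th0.01 q6 108 w67.4 ff 25.0 F [-1.1  0.2 -2.9]
shift [-0.9  0.4  1.9] turn 0.0
```

To row units: 2 mm / 600 = 0.0033, 1 mm / 600 = 0.0017.

Call:
{"op": "jog_arm", "data": {
  "plan": [
    [1, 0, 0, 0.0017, 0],
    [1, 0, 0, 0.0033, 0],
    [1, 0, 0, 0.0033, 0]
  ]
}}

```text
clock: 6.48
ee_pos: [0.6198, 0.2224, 0.0599]
ee_rot: [[1.0, 0.0, 0.001], [0.0, -1.0, 0.0], [0.001, -0.0, -1.0]]
wrist_force: [-2.6, -1.0, 4.5]
width: 0.0671
finger_force: 25.0
```

```bash
python3 -c "
from h import *
go((.619,.222,.0598,0))"
```

```text
t6.5 pos [619.8 222.4  59.9] th0.02 q6 108 w67.1 ff 25.0 F [-2.6 -1.   4.5]
shift [-0.8  0.4  0.1] turn 0.0
```

To row units: 412 mm / 600 = 0.6867, -170 mm / 600 = -0.2833.

Call:
{"op": "jog_arm", "data": {
  "plan": [
    [-1, 0, 0, 0, 0],
    [-1, 0, 0, 0, 0],
    [-1, 0, 0, 0, 0],
    [-1, 0, 0, 0, 0],
    [-1, 0, 0, -0.05, 0],
    [-1, 0, 0, -0.1333, 0],
    [-1, -0.2833, 0.6867, -0.1333, 0],
    [-1, -0.2833, 0.6867, -0.1333, 0],
    [-1, -0.2833, 0.6867, -0.1333, 0],
    [-1, -0.2833, 0.6867, -0.1333, 0],
    [-1, -0.2833, 0.6867, -0.1333, 0],
    [-1, -0.2833, 0.6867, -0.1333, 0],
    [-1, -0.2833, 0.6867, -0.1333, 0],
    [-1, -0.2833, 0.6867, -0.1333, 0],
    [-1, -0.2833, 0.6867, -0.1333, 0],
    [-1, -0.2833, 0.6867, -0.1333, 0],
    [-1, -0.2833, 0.6867, -0.1333, 0]
  ]
}}

```text
clock: 8.6
ee_pos: [0.4499, -0.1885, 0.1386]
ee_rot: [[1.0, 0.003, -0.0], [0.003, -1.0, 0.0], [-0.0, -0.0, -1.0]]
wrist_force: [0.4, 1.2, -0.2]
width: 0.088
finger_force: 0.0
```

```bash
python3 - <<'E'
from h import *
go((.4495,-.1896,.004,0))
for n in("top","scene"):
    i=arm.read_camera(n);cv2.imwrite(f"pics/{n}1.png",i[:,:,::-1])
    x0,y0,x1,y1=(165,160,230,225) if n=="top" else (320,200,420,300)
    b=cv2.resize(i[y0:y1,x0:x1],(400,400),interpolation=cv2.INTER_CUBIC)
    if n=="top":a=b
cv2.imwrite("pics/chk1.png",np.hstack([a,b])[:,:,::-1])
E
```

```text
t8.6 pos [ 449.9 -188.5  138.6] th0.15 q6 64 w88.0 ff 0.0 F [ 0.4  1.2 -0.2]
shift [ -0.3   1.1 134.6] turn 0.1
```

View pics/chk1.png

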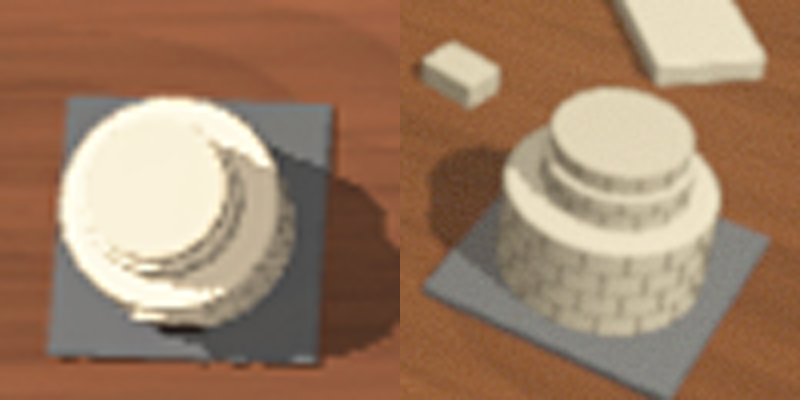

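```bash
cat >> h.py <<'E'
def disc(n,im,box,z,Vs):
    x0,y0,x1,y1=box;F=4;B=cv2.resize(im[y0:y1,x0:x1],None,fx=F,fy=F,interpolation=cv2.INTER_CUBIC)
    h=cv2.cvtColor(B,cv2.COLOR_RGB2HSV)
    for V in Vs:
      m=((h[...,2]>V)&(h[...,1]<90)).astype(np.uint8)
      m=cv2.morphologyEx(m,cv2.MORPH_OPEN,np.ones((5,5)))
      c=max(cv2.findContours(m,0,1)[0],key=cv2.contourArea).reshape(-1,2)
      p=np.array([ray(n,q,z) for q in (c+.5)/F-.5+[x0,y0]]);hu=cv2.convexHull((p*1e4).astype(np.float32))
      e=cv2.fitEllipse(hu);print(n,V,np.round(np.array(e[0])/10,1),np.round(np.array(e[1])/10,1))
E
python3 - <<'E'
from h import *
for n,b,V in(("scene",(320,200,420,252),(185,195,200,205,210)),("top",(165,160,230,225),(235,240,244,248))):
    disc(n,cv2.imread(f"pics/{n}1.png")[:,:,::-1].copy(),b,.085,V)
E
```

```text
scene 185 [628.9 231.7] [70.9 92. ]
scene 195 [628.6 232. ] [71.5 89.8]
scene 200 [627.8 232.1] [69.9 88.3]
scene 205 [627.4 232.5] [66.2 89.2]
scene 210 [626.9 233. ] [64.1 88.8]
top 235 [612.1 216.9] [90.7 91.8]
top 240 [612.1 217. ] [90.2 91.6]
top 244 [612.2 216.8] [89.7 91.4]
top 248 [612.2 216.8] [89.7 90.7]
```

```bash
cat >> h.py <<'E'
from scipy.optimize import least_squares
def arc(n,im,box,z,r):
    "far arc of a top disc against wood: fit centre with known and free radius"
    x0,y0,x1,y1=box;F=4;B=cv2.resize(im[y0-4:y1+4,x0-4:x1+4],None,fx=F,fy=F,interpolation=cv2.INTER_CUBIC)
    h=cv2.cvtColor(B,cv2.COLOR_RGB2HSV);m=((h[...,1]<100)&(h[...,2]>120)).astype(np.uint8)
    c=max(cv2.findContours(m,0,1)[0],key=cv2.contourArea).reshape(-1,2)
    q=(c+.5)/F-.5+[x0-4,y0-4];q=q[(q[:,0]>x0)&(q[:,0]<x1)&(q[:,1]>y0)&(q[:,1]<y1)]
    p=np.array([ray(n,k,z) for k in q])*1e3
    f=lambda v,R:np.hypot(p[:,0]-v[0],p[:,1]-v[1])-R
    a=least_squares(lambda v:f(v,r*1e3),p.mean(0),loss='soft_l1');b=least_squares(lambda v:f(v,v[2]),[*a.x,r*1e3],loss='soft_l1')
    print(n,len(p),a.x.round(1),"free",b.x.round(1))
E
python3 - <<'E'
from h import *
arc("scene",cv2.imread("pics/scene1.png")[:,:,::-1].copy(),(340,212,410,235),.085,.031)
i0=cv2.imread("pics/scene0.png")[:,:,::-1].copy()
arc("scene",i0,(326,222,415,248),.055,.048)
arc("scene",i0,(290,172,330,189),.030,.031)
E
```

```text
scene 202 [616.6 221.8] free [619.2 222.5  33.3]
scene 274 [617.4 220.6] free [618.5 221.1  49. ]
scene 158 [461.3   5.5] free [463.3   6.5  32.9]
```

To row units: 134.5 mm / 600 = 0.2242, 125 mm / 600 = 0.2083.

Call:
{"op": "jog_arm", "data": {
  "plan": [
    [-1, 0, 0.0017, 0.0833, 0],
    [-1, 0, 0.0017, 0.1667, 0],
    [-1, 0, 0.0017, 0.2083, 0],
    [-1, 0, 0.0017, 0.2242, 0],
    [-1, 0, 0.0017, 0.2242, 0],
    [1, 0, 0.0017, 0.2242, 0],
    [1, 0, 0.0017, 0.2242, 0],
    [1, 0, 0.0017, 0.2242, 0],
    [1, 0, 0.0017, 0.2242, 0],
    [1, 0, 0.0017, 0.2242, 0],
    [1, 0, 0.0017, 0.2242, 0],
    [1, 0, 0.0017, 0.2242, 0],
    [1, 0, 0.0017, 0.2242, 0]
  ],
  "grip_force": 20
}}

```text
clock: 10.32
ee_pos: [0.4496, -0.1911, 0.0047]
ee_rot: [[1.0, 0.0, 0.001], [0.0, -1.0, -0.0], [0.001, 0.0, -1.0]]
wrist_force: [-0.9, 0.3, 5.4]
width: 0.0534
finger_force: 20.0
```

```bash
python3 -c "
from h import *
go((.619,.222,.17,0))"
```

```text
t10.3 pos [ 449.6 -191.1    4.7] th0.01 q6 64 w53.4 ff 20.0 F [-0.9  0.3  5.4]
shift [ 169.5 -413.  -165.3] turn 0.0
```

To row units: -412.5 mm / 600 = -0.6875, 169.5 mm / 600 = 0.2825.

Call:
{"op": "jog_arm", "data": {
  "plan": [
    [1, 0, 0, -0.0417, 0],
    [1, 0, 0, -0.1167, 0],
    [1, 0, 0, -0.2167, 0],
    [1, 0.0833, -0.2, -0.2767, 0],
    [1, 0.2825, -0.6875, -0.2767, 0],
    [1, 0.2825, -0.6875, -0.2767, 0],
    [1, 0.2825, -0.6875, -0.2767, 0],
    [1, 0.2825, -0.6875, -0.2767, 0],
    [1, 0.2825, -0.6875, -0.2767, 0],
    [1, 0.2825, -0.6875, -0.2767, 0],
    [1, 0.2825, -0.6875, -0.2767, 0],
    [1, 0.2825, -0.6875, -0.2767, 0],
    [1, 0.2825, -0.6875, -0.2767, 0],
    [1, 0.2825, -0.6875, -0.2767, 0],
    [1, 0.2825, -0.6875, -0.2767, 0],
    [1, 0.2825, -0.6875, -0.2767, 0]
  ]
}}

```text
clock: 12.32
ee_pos: [0.6187, 0.221, 0.1705]
ee_rot: [[1.0, -0.001, 0.0], [-0.001, -1.0, 0.0], [0.0, -0.0, -1.0]]
wrist_force: [-0.4, -0.5, -1.7]
width: 0.053
finger_force: 20.0
```

```bash
python3 -c "
from h import *
import time
for i in range(3):go((.619,.222,.0915,0))"
```

```text
t12.3 pos [618.7 221.  170.5] th-0.03 q6 108 w53.0 ff 20.0 F [-0.4 -0.5 -1.7]
shift [ 0.2 -1.  79. ] turn -0.0
t12.3 pos [618.7 221.  170.5] th-0.03 q6 108 w53.0 ff 20.0 F [-0.4 -0.5 -1.7]
shift [ 0.2 -1.  79. ] turn -0.0
t12.3 pos [618.7 221.  170.5] th-0.03 q6 108 w53.0 ff 20.0 F [-0.4 -0.5 -1.7]
shift [ 0.2 -1.  79. ] turn -0.0
```

To row units: 79.5 mm / 600 = 0.1325, 78 mm / 600 = 0.13.

Call:
{"op": "jog_arm", "data": {
  "plan": [
    [1, 0, -0.0005, 0.0583, 0],
    [1, 0, -0.0005, 0.1033, 0],
    [1, 0, -0.0005, 0.1233, 0],
    [1, 0, -0.0005, 0.13, 0],
    [1, 0, -0.0005, 0.1325, 0],
    [1, 0, -0.0005, 0.1325, 0]
  ]
}}

```text
clock: 13.08
ee_pos: [0.6195, 0.2222, 0.0919]
ee_rot: [[1.0, 0.0, 0.002], [0.0, -1.0, 0.001], [0.002, -0.001, -1.0]]
wrist_force: [-0.6, -0.2, -1.4]
width: 0.0538
finger_force: 20.0
```

To row units: 2 mm / 600 = 0.0033, 1 mm / 600 = 0.0017.

Call:
{"op": "jog_arm", "data": {
  "plan": [
    [1, 0, 0, 0.0017, 0],
    [1, 0, 0, 0.0033, 0],
    [1, 0, 0, 0.0033, 0]
  ]
}}

```text
clock: 13.45
ee_pos: [0.6192, 0.2222, 0.0898]
ee_rot: [[1.0, 0.0, 0.001], [0.0, -1.0, 0.0], [0.001, -0.0, -1.0]]
wrist_force: [-1.0, -1.2, 3.9]
width: 0.0535
finger_force: 20.0
```

To row units: -236 mm / 600 = -0.3933, -127 mm / 600 = -0.2117.

Call:
{"op": "jog_arm", "data": {
  "plan": [
    [-1, 0, 0, 0, 0],
    [-1, 0, 0, 0, 0],
    [-1, 0, 0, 0, 0],
    [-1, 0, 0, 0, 0],
    [-1, 0, 0, 0, 0],
    [-1, 0, 0, -0.05, 0],
    [-1, 0, 0, -0.1167, 0],
    [-1, -0.3933, -0.2117, -0.1167, 0],
    [-1, -0.3933, -0.2117, -0.1167, 0],
    [-1, -0.3933, -0.2117, -0.1167, 0],
    [-1, -0.3933, -0.2117, -0.1167, 0],
    [-1, -0.3933, -0.2117, -0.0667, 0],
    [-1, -0.3933, -0.2117, 0, 0],
    [-1, -0.3933, -0.2117, 0.05, 0],
    [-1, -0.3933, -0.2117, 0.05, 0],
    [-1, -0.3933, -0.2117, 0.05, 0]
  ]
}}

```text
clock: 15.45
ee_pos: [0.3834, 0.3494, 0.0597]
ee_rot: [[1.0, 0.0, 0.001], [0.0, -1.0, 0.001], [0.001, -0.001, -1.0]]
wrist_force: [1.5, 1.2, 0.2]
width: 0.0886
finger_force: 0.0
```

```bash
python3 - <<'E'
from h import *
go((.3835,.3493,.004,0))
i=arm.read_camera("scene");cv2.imwrite("pics/scene2.png",i[:,:,::-1])
arc("scene",i,(340,195,410,215),.115,.024)
cv2.imwrite("pics/chk2.png",cv2.resize(i[180:300,310:430],None,fx=4,fy=4,interpolation=cv2.INTER_CUBIC)[:,:,::-1])
E
```

```text
t15.4 pos [383.4 349.4  59.7] th0.00 q6 130 w88.6 ff 0.0 F [1.5 1.2 0.2]
shift [ 0.1  0.2 55.7] turn 0.0
scene 188 [567.1 224. ] free [567.5 226.2  33.4]
```

View pics/chk2.png

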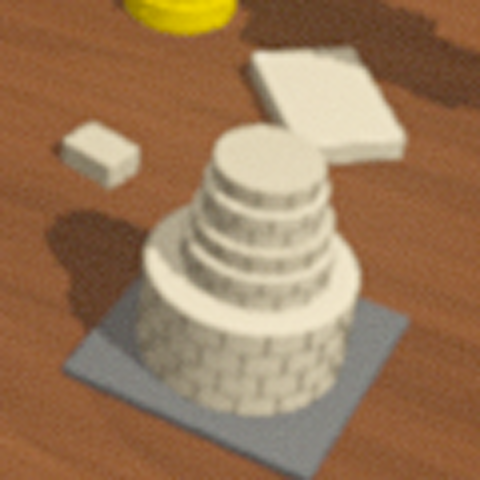

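To row units: 55 mm / 600 = 0.0917, 48 mm / 600 = 0.08.

Call:
{"op": "jog_arm", "data": {
  "plan": [
    [-1, 0, 0, 0.05, 0],
    [-1, 0, 0, 0.08, 0],
    [-1, 0, 0, 0.0917, 0],
    [-1, 0, 0, 0.0917, 0],
    [1, 0, 0, 0.0917, 0],
    [1, 0, 0, 0.0917, 0],
    [1, 0, 0, 0.0917, 0],
    [1, 0, 0, 0.0917, 0],
    [1, 0, 0, 0.0917, 0],
    [1, 0, 0, 0.0917, 0],
    [1, 0, 0, 0.0917, 0],
    [1, 0, 0, 0.0917, 0],
    [1, 0, 0, 0.0917, 0],
    [1, 0, 0, 0.0917, 0]
  ],
  "grip_force": 15
}}

```text
clock: 17.25
ee_pos: [0.3826, 0.3489, 0.0038]
ee_rot: [[1.0, 0.0, -0.0], [0.0, -1.0, -0.0], [-0.0, 0.0, -1.0]]
wrist_force: [-0.7, 0.5, 1.3]
width: 0.0392
finger_force: 15.0
```

```bash
python3 -c "
from h import *
go((.619,.222,.2,0))"
```

```text
t17.2 pos [382.6 348.9   3.8] th0.01 q6 130 w39.2 ff 15.0 F [-0.7  0.5  1.3]
shift [ 236.3  127.  -196.2] turn 0.0
```

To row units: 236 mm / 600 = 0.3933, -196 mm / 600 = -0.3267.

Call:
{"op": "jog_arm", "data": {
  "plan": [
    [1, 0, 0, -0.0417, 0],
    [1, 0, 0, -0.1333, 0],
    [1, 0, 0, -0.2333, 0],
    [1, 0, 0, -0.3267, 0],
    [1, 0.3933, 0.2117, -0.3267, 0],
    [1, 0.3933, 0.2117, -0.3267, 0],
    [1, 0.3933, 0.2117, -0.3267, 0],
    [1, 0.3933, 0.2117, -0.3267, 0],
    [1, 0.3933, 0.2117, -0.3267, 0],
    [1, 0.3933, 0.2117, -0.3267, 0],
    [1, 0.3933, 0.2117, -0.3267, 0],
    [1, 0.3933, 0.2117, -0.3267, 0],
    [1, 0.3933, 0.2117, -0.3267, 0]
  ]
}}

```text
clock: 18.88
ee_pos: [0.6177, 0.2229, 0.2]
ee_rot: [[1.0, 0.002, 0.0], [0.002, -1.0, 0.0], [0.0, -0.0, -1.0]]
wrist_force: [0.5, 0.2, -0.2]
width: 0.0398
finger_force: 15.0
```

```bash
python3 -c "
from h import *
go((.619,.222,.1195,0))"
```

```text
t18.9 pos [617.7 222.9 200. ] th0.10 q6 108 w39.8 ff 15.0 F [ 0.5  0.2 -0.2]
shift [ 1.2  0.9 80.5] turn 0.1
```

To row units: 79 mm / 600 = 0.1317, 78 mm / 600 = 0.13.

Call:
{"op": "jog_arm", "data": {
  "plan": [
    [1, 0.0013, 0.001, 0.0583, 0],
    [1, 0.0013, 0.001, 0.1033, 0],
    [1, 0.0013, 0.001, 0.1233, 0],
    [1, 0.0013, 0.001, 0.13, 0],
    [1, 0.0013, 0.001, 0.1317, 0],
    [1, 0.0013, 0.001, 0.1317, 0]
  ]
}}

```text
clock: 19.62
ee_pos: [0.6203, 0.2217, 0.122]
ee_rot: [[1.0, 0.0, 0.002], [0.0, -1.0, 0.001], [0.002, -0.001, -1.0]]
wrist_force: [0.7, 1.0, -0.0]
width: 0.0399
finger_force: 15.0
```

To row units: 2.5 mm / 600 = 0.0042, 2 mm / 600 = 0.0033.

Call:
{"op": "jog_arm", "data": {
  "plan": [
    [1, -0.0007, 0, 0.0017, 0],
    [1, -0.0007, 0, 0.0033, 0],
    [1, -0.0007, 0, 0.0042, 0],
    [1, -0.0007, 0, 0.0042, 0]
  ]
}}

```text
clock: 20.12
ee_pos: [0.6193, 0.2214, 0.1188]
ee_rot: [[1.0, 0.0, 0.0], [0.0, -1.0, 0.0], [0.0, -0.0, -1.0]]
wrist_force: [-1.0, -0.3, 3.5]
width: 0.0397
finger_force: 15.0
```

To row units: 214 mm / 600 = 0.3567, -70 mm / 600 = -0.1167.

Call:
{"op": "jog_arm", "data": {
  "plan": [
    [-1, 0, 0, 0, 0],
    [-1, 0, 0, 0, 0],
    [-1, 0, 0, 0, 0],
    [-1, 0, 0, 0, 0],
    [-1, 0, 0, 0, 0],
    [-1, 0, 0, -0.05, 0],
    [-1, 0, 0, -0.1167, 0],
    [-1, 0.015, 0.3567, -0.1167, 0],
    [-1, 0.015, 0.3567, -0.1167, 0],
    [-1, 0.015, 0.3567, -0.1167, 0],
    [-1, 0.015, 0.3567, -0.0667, 0],
    [-1, 0.015, 0.3567, 0, 0],
    [-1, 0.015, 0.3567, 0.065, 0],
    [-1, 0.015, 0.3567, 0.065, 0],
    [-1, 0.015, 0.3567, 0.065, 0]
  ]
}}

```text
clock: 22.0
ee_pos: [0.629, 0.0074, 0.0805]
ee_rot: [[1.0, 0.0, 0.002], [0.0, -1.0, -0.0], [0.002, 0.0, -1.0]]
wrist_force: [-0.1, -0.7, -0.4]
width: 0.0879
finger_force: 0.0
```

```bash
python3 - <<'E'
from h import *
go((.6284,.0073,.004,0))
i=arm.read_camera("scene");cv2.imwrite("pics/scene3.png",i[:,:,::-1])
t=arm.read_camera("top");cv2.imwrite("pics/top3.png",t[:,:,::-1])
a=cv2.resize(i[160:300,310:430],(400,466),interpolation=cv2.INTER_CUBIC);b=cv2.resize(t[150:230,160:229],(400,466),interpolation=cv2.INTER_CUBIC)
cv2.imwrite("pics/chk3.png",np.hstack([a,b])[:,:,::-1])
E
```

```text
t22.0 pos [629.    7.4  80.5] th0.02 q6 88 w87.9 ff 0.0 F [-0.1 -0.7 -0.4]
shift [-0.8  0.1 76.5] turn 0.0
```

View pics/chk3.png

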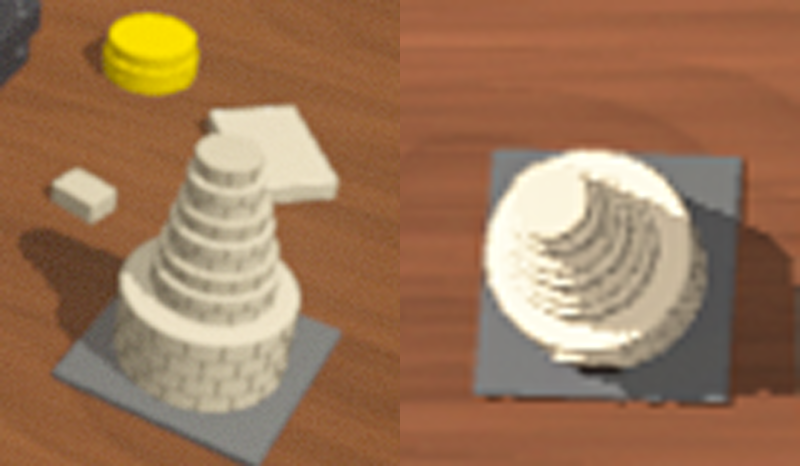

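The three courses stand straight and evenly stepped (scene crop top disc at ~(230,157)). Next the pinnacle.

To row units: 76 mm / 600 = 0.1267, 65 mm / 600 = 0.1083.

Call:
{"op": "jog_arm", "data": {
  "plan": [
    [-1, 0, 0, 0.0667, 0],
    [-1, 0, 0, 0.1083, 0],
    [-1, 0, 0, 0.1267, 0],
    [-1, 0, 0, 0.1267, 0],
    [1, 0, 0, 0.1267, 0],
    [1, 0, 0, 0.1267, 0],
    [1, 0, 0, 0.1267, 0],
    [1, 0, 0, 0.1267, 0],
    [1, 0, 0, 0.1267, 0],
    [1, 0, 0, 0.1267, 0],
    [1, 0, 0, 0.1267, 0],
    [1, 0, 0, 0.1267, 0],
    [1, 0, 0, 0.1267, 0],
    [1, 0, 0, 0.1267, 0],
    [1, 0, 0, 0.1267, 0]
  ],
  "grip_force": 10
}}

```text
clock: 23.98
ee_pos: [0.6281, 0.0074, 0.0032]
ee_rot: [[1.0, 0.0, -0.0], [0.0, -1.0, 0.0], [-0.0, -0.0, -1.0]]
wrist_force: [0.5, 0.4, -0.1]
width: 0.0294
finger_force: 10.0
```

```bash
python3 -c "
from h import *
go((.619,.222,.23,0))"
```

```text
t24.0 pos [628.1   7.4   3.2] th0.01 q6 88 w29.4 ff 10.0 F [ 0.5  0.4 -0.1]
shift [  -9.1 -214.6 -226.8] turn 0.0
```

To row units: -227 mm / 600 = -0.3783, -214.5 mm / 600 = -0.3575.

Call:
{"op": "jog_arm", "data": {
  "plan": [
    [1, 0, 0, -0.0417, 0],
    [1, 0, 0, -0.1333, 0],
    [1, 0, 0, -0.2333, 0],
    [1, 0, 0, -0.3333, 0],
    [1, 0, 0, -0.3783, 0],
    [1, -0.0155, -0.3575, -0.3783, 0],
    [1, -0.0155, -0.3575, -0.3783, 0],
    [1, -0.0155, -0.3575, -0.3783, 0],
    [1, -0.0155, -0.3575, -0.3783, 0],
    [1, -0.0155, -0.3575, -0.3783, 0],
    [1, -0.0155, -0.3575, -0.3783, 0],
    [1, -0.0155, -0.3575, -0.3783, 0],
    [1, -0.0155, -0.3575, -0.3783, 0]
  ]
}}

```text
clock: 25.6
ee_pos: [0.619, 0.2206, 0.2303]
ee_rot: [[1.0, -0.001, 0.0], [-0.001, -1.0, -0.0], [0.0, 0.0, -1.0]]
wrist_force: [0.2, -0.6, 0.5]
width: 0.0298
finger_force: 10.0
```

```bash
python3 -c "
from h import *
go((.619,.222,.1485,0))"
```

```text
t25.6 pos [619.  220.6 230.3] th-0.08 q6 108 w29.8 ff 10.0 F [ 0.2 -0.6  0.5]
shift [-0.  -1.4 81.8] turn -0.1
```

To row units: 80 mm / 600 = 0.1333, 79 mm / 600 = 0.1317.

Call:
{"op": "jog_arm", "data": {
  "plan": [
    [1, 0, -0.0005, 0.0583, 0],
    [1, 0, -0.0005, 0.1033, 0],
    [1, 0, -0.0005, 0.125, 0],
    [1, 0, -0.0005, 0.1317, 0],
    [1, 0, -0.0005, 0.1333, 0],
    [1, 0, -0.0005, 0.1333, 0]
  ]
}}

```text
clock: 26.35
ee_pos: [0.6196, 0.2224, 0.1515]
ee_rot: [[1.0, 0.0, 0.002], [0.0, -1.0, 0.001], [0.002, -0.001, -1.0]]
wrist_force: [0.1, -0.4, -1.2]
width: 0.0295
finger_force: 10.0
```

To row units: 2.5 mm / 600 = 0.0042, 2 mm / 600 = 0.0033.

Call:
{"op": "jog_arm", "data": {
  "plan": [
    [1, -0.0005, 0.0007, 0.0017, 0],
    [1, -0.0005, 0.0007, 0.0033, 0],
    [1, -0.0005, 0.0007, 0.0042, 0],
    [1, -0.0005, 0.0007, 0.0042, 0]
  ]
}}

```text
clock: 26.85
ee_pos: [0.6186, 0.2218, 0.1481]
ee_rot: [[1.0, 0.0, 0.0], [0.0, -1.0, 0.0], [0.0, -0.0, -1.0]]
wrist_force: [-0.6, 0.2, 2.2]
width: 0.0297
finger_force: 10.0
```

To row units: -202.5 mm / 600 = -0.3375, 30.7 mm / 600 = 0.0512, -38 degrees / 180 = -0.2111.

Call:
{"op": "jog_arm", "data": {
  "plan": [
    [-1, 0, 0, 0, 0],
    [-1, 0, 0, 0, 0],
    [-1, 0, 0, 0, 0],
    [-1, 0, 0, 0, 0],
    [-1, 0, 0, 0, 0],
    [-1, 0, 0, -0.05, 0],
    [-1, 0, 0, -0.1333, 0],
    [-1, 0, 0, -0.1417, 0],
    [-1, -0.3375, 0.0512, -0.1417, -0.2111],
    [-1, -0.3375, 0.0512, -0.1417, -0.2111],
    [-1, -0.3375, 0.0512, -0.1417, -0.2111],
    [-1, -0.3375, 0.0512, -0.1417, -0.2111],
    [-1, -0.3375, 0.0512, -0.0667, -0.2111],
    [-1, -0.3375, 0.0512, 0.0333, -0.2111],
    [-1, -0.3375, 0.0512, 0.1133, -0.2111],
    [-1, -0.3375, 0.0512, 0.1133, -0.2111],
    [-1, -0.3375, 0.0512, 0.1133, -0.2111]
  ]
}}

```text
clock: 28.98
ee_pos: [0.4168, 0.1913, 0.0808]
ee_rot: [[0.788, 0.616, 0.001], [0.616, -0.788, 0.0], [0.001, 0.0, -1.0]]
wrist_force: [0.7, 0.7, 0.2]
width: 0.0882
finger_force: 0.0
```

```bash
python3 - <<'E'
from h import *
go((.4164,.1913,.002,38))
i=arm.read_camera("scene");cv2.imwrite("pics/scene4.png",i[:,:,::-1])
cv2.imwrite("pics/chk4.png",cv2.resize(i[130:300,310:450],None,fx=3.5,fy=3.5,interpolation=cv2.INTER_CUBIC)[:,:,::-1])
E
```

```text
t29.0 pos [416.8 191.3  80.8] th38.01 q6 74 w88.2 ff 0.0 F [0.7 0.7 0.2]
shift [-0.4 -0.3 78.8] turn 0.0
```

View pics/chk4.png

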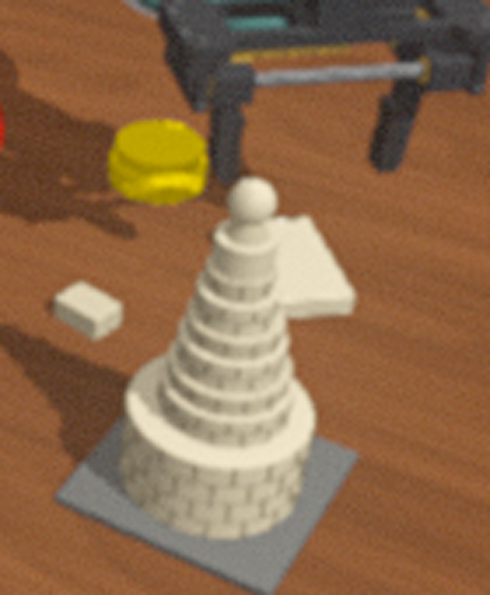

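To row units: 77.5 mm / 600 = 0.1292, 77 mm / 600 = 0.1283.

Call:
{"op": "jog_arm", "data": {
  "plan": [
    [-1, 0, 0, 0.0667, 0],
    [-1, 0, 0, 0.1083, 0],
    [-1, 0, 0, 0.1283, 0],
    [-1, 0, 0, 0.1292, 0],
    [1, 0, 0, 0.1292, 0],
    [1, 0, 0, 0.1292, 0],
    [1, 0, 0, 0.1292, 0],
    [1, 0, 0, 0.1292, 0],
    [1, 0, 0, 0.1292, 0],
    [1, 0, 0, 0.1292, 0],
    [1, 0, 0, 0.1292, 0],
    [1, 0, 0, 0.1292, 0],
    [1, 0, 0, 0.1292, 0]
  ],
  "grip_force": 25
}}

```text
clock: 30.65
ee_pos: [0.4167, 0.1912, 0.0029]
ee_rot: [[0.788, 0.616, 0.001], [0.616, -0.788, 0.0], [0.001, 0.0, -1.0]]
wrist_force: [-0.8, -0.9, 5.6]
width: 0.0599
finger_force: 25.0
```

```bash
python3 -c "
from h import *
go((.6167,-.2015,.13,11.6))"
```

```text
t30.6 pos [416.7 191.2   2.9] th38.02 q6 74 w59.9 ff 25.0 F [-0.8 -0.9  5.6]
shift [ -84.2  432.6 -127. ] turn 26.4
```

To row units: 432.6 mm / 600 = 0.721, -127 mm / 600 = -0.2117, 26.4 degrees / 180 = 0.1467.

Call:
{"op": "jog_arm", "data": {
  "plan": [
    [1, 0, 0, -0.0417, 0],
    [1, 0, 0, -0.1333, 0],
    [1, 0, 0, -0.2117, 0],
    [1, -0.1403, 0.721, -0.2117, 0.1467],
    [1, -0.1403, 0.721, -0.2117, 0.1467],
    [1, -0.1403, 0.721, -0.2117, 0.1467],
    [1, -0.1403, 0.721, -0.2117, 0.1467],
    [1, -0.1403, 0.721, -0.2117, 0.1467],
    [1, -0.1403, 0.721, -0.2117, 0.1467],
    [1, -0.1403, 0.721, -0.2117, 0.1467],
    [1, -0.1403, 0.721, -0.2117, 0.1467],
    [1, -0.1403, 0.721, -0.2117, 0.1467],
    [1, -0.1403, 0.721, -0.2117, 0.1467],
    [1, -0.1403, 0.721, -0.2117, 0.1467],
    [1, -0.1403, 0.721, -0.2117, 0.1467]
  ]
}}

```text
clock: 32.52
ee_pos: [0.6159, -0.2007, 0.1295]
ee_rot: [[0.979, 0.203, 0.0], [0.203, -0.979, -0.0], [0.0, 0.0, -1.0]]
wrist_force: [0.5, 0.1, -1.3]
width: 0.0597
finger_force: 25.0
```

```bash
python3 -c "
from h import *
go((.6167,-.2015,.053,11.6))"
```

```text
t32.5 pos [ 615.9 -200.7  129.5] th11.68 q6 58 w59.7 ff 25.0 F [ 0.5  0.1 -1.3]
shift [ 0.6  1.  76.5] turn 0.1
```

To row units: 75 mm / 600 = 0.125, 74 mm / 600 = 0.1233, 0.1 degrees / 180 = 0.0006.

Call:
{"op": "jog_arm", "data": {
  "plan": [
    [1, 0.0005, 0.0007, 0.0583, 0.0006],
    [1, 0.0005, 0.0007, 0.1, 0.0006],
    [1, 0.0005, 0.0007, 0.1167, 0.0006],
    [1, 0.0005, 0.0007, 0.1233, 0.0006],
    [1, 0.0005, 0.0007, 0.125, 0.0006],
    [1, 0.0005, 0.0007, 0.125, 0.0006]
  ]
}}

```text
clock: 33.28
ee_pos: [0.6173, -0.2023, 0.0554]
ee_rot: [[0.98, 0.2, 0.002], [0.2, -0.98, -0.001], [0.002, 0.001, -1.0]]
wrist_force: [-0.2, 1.1, -2.6]
width: 0.0596
finger_force: 25.0
```

```bash
python3 -c "
from h import *
go((.6167,-.2015,.053,11.6))"
```

```text
t33.3 pos [ 617.3 -202.3   55.4] th11.52 q6 58 w59.6 ff 25.0 F [-0.2  1.1 -2.6]
shift [-0.4 -0.9  2.4] turn -0.1
```

To row units: 2.5 mm / 600 = 0.0042, 2 mm / 600 = 0.0033.

Call:
{"op": "jog_arm", "data": {
  "plan": [
    [1, -0.0003, -0.0007, 0.0017, 0],
    [1, -0.0003, -0.0007, 0.0033, 0],
    [1, -0.0003, -0.0007, 0.0042, 0],
    [1, -0.0003, -0.0007, 0.0042, 0]
  ]
}}

```text
clock: 33.78
ee_pos: [0.6165, -0.2018, 0.053]
ee_rot: [[0.98, 0.2, 0.001], [0.2, -0.98, -0.0], [0.001, 0.0, -1.0]]
wrist_force: [-2.1, 1.5, 5.6]
width: 0.0595
finger_force: 25.0
```

Contact at the expected height; release, rise and move clear.

To row units: 300 mm / 600 = 0.5, -150 mm / 600 = -0.25.

Call:
{"op": "jog_arm", "data": {
  "plan": [
    [-1, 0, 0, 0, 0],
    [-1, 0, 0, 0, 0],
    [-1, 0, 0, 0, 0],
    [-1, 0, 0, 0, 0],
    [-1, 0, 0, 0, 0],
    [-1, 0, 0, -0.05, 0],
    [-1, 0, 0, -0.1333, 0],
    [-1, 0, 0, -0.2333, 0],
    [-1, -0.1667, 0.5, -0.25, 0],
    [-1, -0.1667, 0.5, -0.25, 0],
    [-1, -0.1667, 0.5, -0.25, 0],
    [-1, -0.1667, 0.5, -0.25, 0],
    [-1, -0.1667, 0.5, -0.25, 0],
    [-1, -0.1667, 0.5, -0.25, 0],
    [-1, -0.1667, 0.5, -0.25, 0]
  ]
}}

```text
clock: 35.65
ee_pos: [0.5777, -0.5155, 0.201]
ee_rot: [[0.98, 0.199, -0.0], [0.199, -0.98, 0.001], [-0.0, -0.001, -1.0]]
wrist_force: [-0.4, 1.1, 0.5]
width: 0.088
finger_force: 0.0
```

```bash
python3 - <<'E'
from h import *
i=arm.read_camera("scene");t=arm.read_camera("top")
a=cv2.resize(i[140:300,160:420],(780,480),interpolation=cv2.INTER_CUBIC);cv2.imwrite("pics/chk5.png",a[:,:,::-1])
cv2.imwrite("pics/chk6.png",np.hstack([cv2.resize(t[160:230,310:380],(400,400),interpolation=cv2.INTER_CUBIC),cv2.resize(t[150:230,155:235],(400,400),interpolation=cv2.INTER_CUBIC)])[:,:,::-1])
for n,im,(x0,y0,x1,y1),Vs in(("top",t,(320,160,372,218),(200,225)),("scene",i,(165,160,232,215),(180,195,205))):
  h=cv2.cvtColor(cv2.resize(im[y0:y1,x0:x1],None,fx=4,fy=4,interpolation=cv2.INTER_CUBIC),cv2.COLOR_RGB2HSV)
  for V in Vs:
    m=((h[...,2]>V)&(h[...,1]<90)).astype(np.uint8);c=max(cv2.findContours(m,0,1)[0],key=cv2.contourArea).reshape(-1,2)
    p=np.array([ray(n,q,.064) for q in (c+.5)/4-.5+[x0,y0]])*1e4;e=cv2.minAreaRect(cv2.convexHull(p.astype(np.float32)))
    print(n,V,np.round(np.array(e[0])/10,1),np.round(np.array(e[1])/10,1),round(e[2],1))
E
```

```text
top 200 [ 614.3 -197.7] [93.  67.9] 11.5
top 225 [ 614.5 -198.1] [90.9 66.1] 11.5
scene 180 [ 640.  -175.8] [155.8 102.8] 12.0
scene 195 [ 614.7 -197.4] [93.9 70. ] 10.6
scene 205 [ 614.9 -199.9] [91.3 62.6] 11.5
```

View pics/chk5.png

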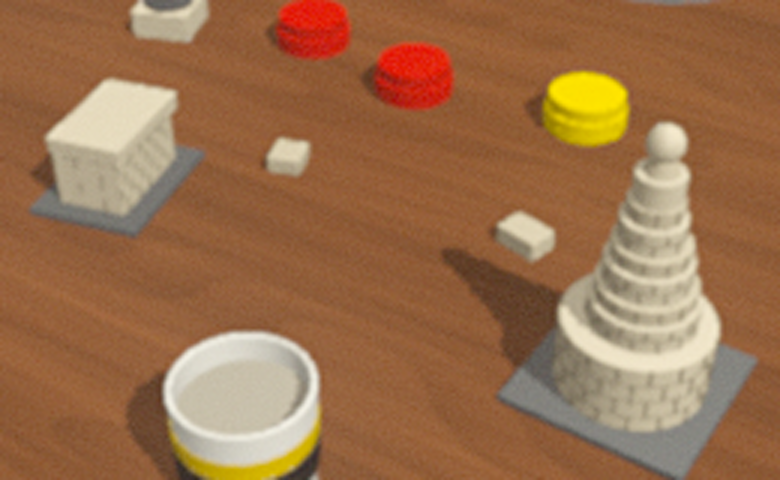

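View pics/chk6.png

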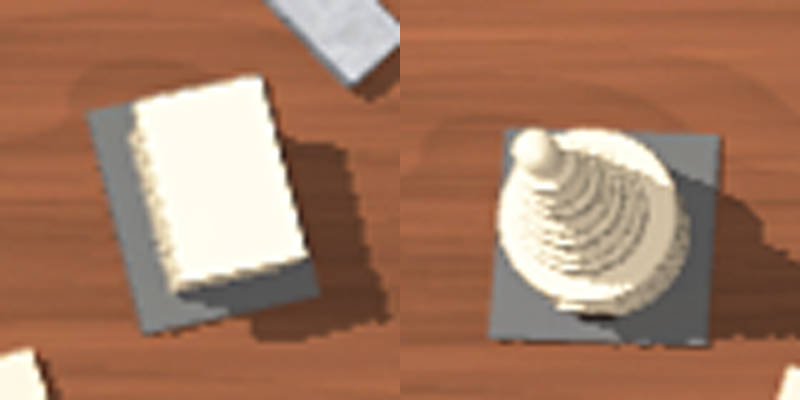

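```bash
python3 -c "
from station import arm
print(arm.sign_off())"
```

```text
the job is handed in; nothing more can be done
None
```

I've handed the job in: the cone is stacked in order on the round walls and topped by the pinnacle, and the slab lies square on the oblong walls. By the camera, the broad course and the slab are within about 2 mm of centre. The middle and small courses and the pinnacle I judged by eye. The run took about 36 s, and the finished model, tub and red and yellow look-alikes were left alone.

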